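# Fit the plate electrode into the stirred cell and start the stirrer

### The arm

A 6-joint arm with a two-finger parallel gripper is mounted at the origin on the work surface. World frame = base frame: x ahead of the robot, y to its left, z up, the work surface at z = 0. Lengths are in mm, angles in rad, forces in N, time in s.
With the tool pointing down it reaches from about 350 to 875 mm from the base axis. Payload 4.2 kg.
Tool frame: the origin (TCP) lies on the mounting face of the last link; the fingertips stand 173 mm ahead of it and the grasp point (between the pads) lies 155 mm ahead of it; z points along the fingers, y is the line along which they close (so a half turn about z gives the same grasp; the last joint's range is limited). The gripper opens to 85 mm and grips with 20 to 120 N. Pads are 22 mm wide; open, the fingers measure 114 mm over their backs; the gripper's body (76 mm by 85 mm) begins 54 mm behind the grasp point. The pads swing forward as they close: fully open they stand 13 mm farther back than shut.
Start: joints at [1.368, 0.385, 0.008, 0, -1.194, -0.259], TCP at [278.442, 559.527, 404.712] pointing down, gripper open.
Joint ranges: [-3.14, 3.14], [-1.21, 2.06], [-1.07, 1.41], [-3.16, 2.05], [-2.99, -0.16], [-3.1, 3.1]. Speed limits (rad/s): [2.79, 2.79, 3.14, 3.14, 3.14, 3.14].

### API

Orientations are given as a unit quaternion [x, y, z, w].
In Python, from bench import arm gives the robot as it stands. The module is installed in compiled form; this text tells all that it offers.
- The arm moves only by the tool move_arm, never from a script. Its arguments are lists of equal length, an entry for each row: "fingers": the finger opening in mm, from 0 to 85.4; "travel": the shift along the tool's x, y, z in mm, a list of three; "dr": the turn, a rotation vector about the tool's x, y, z in rad, a list of three. A call has 1 to 10 rows; each row is the pose to reach, as a shift and turn from the pose commanded when the call began, along the tool's axes at that moment; what a row does not reach only later rows make up. A row lasts 1/10 s, in which the tool goes at most 50 mm and 8.59 degrees, less where a joint would pass 70% of its speed; a pose out of reach is approached as far as the arm can. A call with a gripper value outside its range is refused whole. The fingers move at their own pace and stop on an object; the grip force is fixed at half the most. Time passes only in rows, so rows that repeat a pose let the fingers close. It gives the time, the measured TCP pose, the force, the opening and the grip force at its end, in the units of the state.
- arm.read_state(): the state, without advancing time (a new reading comes with each control period).
- arm.get_image(name): name is "side" or "top"; returns the picture (480x640x3 uint8, red, green, blue); there is no depth.
- arm.camera_model(name): a dict with "intrinsics" (3x3 intrinsics, pixels), "pose" (4x4, takes a point from camera to world coordinates). Camera axes: x right, y up, looking along -z (the intrinsics and any distortion apply to the point x, -y, -z); pixel columns grow to the right and rows downward; lengths in mm; the calibration is good to about 2 mm. A picture is of the moment at which its call begins. camera_model takes no time and is no camera call.
- arm.job_done(): hands the job in; it is judged then, once.
The state is a dict: "clock": time; "joints": joint angles; "joint_vel": joint speeds; "joint_efforts": joint torques, N m; "position": TCP position; "ee_rot": TCP orientation; "contact_force": force on the tool from outside, world axes, zero at the start; "wrist_torque": the same for the moment, N m; "gripper_width": finger opening in mm; "grasp_force": force on a finger pad.
Only numpy, scipy, OpenCV 4.12 (cv2) and the standard library are available. Lean on these libraries where they do the work, as an engineer would, in place of code of your own. Each camera call takes 0.05 s, during which the arm holds its last target. There are 200 camera calls.

### The job

Take the broad plate electrode (the one with the wide flat handle) out of the rack and slide its blade down into the slot in the white cover of the glass cell on the stirrer, without forcing it, until its flange sits flat on the cover, and let go. Then turn the stirrer's knob clockwise from off to the mark with two dots. Leave the other two electrodes in the rack and everything else on the bench where it is.

Things in the scene. Friction and masses are not known exactly. Their poses are not given: they have to be found in the camera images.
- plate: Plate electrode, 0.06 to 0.11 kg. Origin: centre of its flange's underside; z up. White flange 44 (x) x 20 (y) x 6 mm high; white flat handle 34 (x) x 14 (y) mm, 6 to 51 mm above the origin, with a thin brass terminal (6 mm) up to 62 mm; below hangs a dark steel blade 30 (x) x 4 (y) mm, 55 mm long. A half turn about z looks the same.
- plate_tip (a point): Middle of the lower edge of the plate electrode's blade, 55 mm below its origin.
- strip: Another electrode in the rack, same flange and blade length, handle only 16 (x) x 14 (y) mm, blade 10 mm wide. Origin as for the plate.
- rod: Another electrode in the rack, same flange, round handle 18 mm across, round rod 6 mm instead of a blade. Origin as for the plate.
- rack: Fixed grey plastic rack, 200 (x) x 70 (y) mm, top face 72 mm above its origin (centre of its underside), open at the long sides. Three loose slots 36 (x) x 8 (y) mm in the top at x = -60, 0, +60 mm, y = 0; an electrode hangs in each by its flange, in any order.
- stirrer: Fixed magnetic stirrer, white housing 280 (x) x 170 (y) mm, deck 45 mm above its origin (centre of its underside); its -x end with the knob faces the robot. At x = +50 mm stands a clear cell, 64 (x) x 80 (y) mm, 71 mm deep inside, and at its top two aluminium guide rails along y (at x = 10.5 and 89.5 mm, 6 mm wide, 144 mm long, flush with the white cover between them).
- cell_top (a point): Centre of the cell in the plane of the cover's top, 139 mm above the bench, axes as the stirrer's. The white cover, 67 (x) x 110 (y) x 12 mm, has a through slot 35 (x) x 7 (y) mm in its middle, no chamfer; it is clamped up to 12 mm off centre either way along y. Where is not reported: find the slot by touch or eye. Electrode home: its origin has z = 0 here.
- speed (a joint): Angle (rad) of the stirrer's knob, growing clockwise seen from above; it clicks at 0 (off, a black bar on the deck, towards the stirrer's -x), 0.524 (one dot), 1.047 (two dots) and 1.571 (three dots).
- speed_grip (a point): On the knob's vertical axis at grip height, 77 mm above the bench, at x = -90 mm, y = 0 of the stirrer. Black bar grip 42 mm long, 14 mm thick, from 59 to 89 mm above the bench, with a white line on the pointing half, on a round skirt 44 mm across. Turns with the knob: -x is the pointer, along the stirrer's -x at off.
- vial_a: Closed glass vial, 26 mm diameter, 48 mm high, bystander. Origin: centre of its underside.
- vial_b: As vial_a.
- beaker: Glass beaker, 70 mm diameter, 85 mm high, bystander. Origin: centre of its underside.
- reagent: Amber bottle, 66 mm diameter, 110 mm high, bystander. Origin: centre of its underside.
- dish: Glass dish, 90 mm diameter, 30 mm high, bystander. Origin: centre of its underside.
- spatula: Steel weighing spatula, 143 mm long, 4 mm thick, lying flat on the bench, bystander. Origin: middle of its underside.
Things that resemble listed ones, but are neither listed nor needed, are in the scene too. What is shaped like the plate but orange is not meant.

How it is judged:
By the outcome, as a careful person would: the job done as asked, in the order asked, and still so for the second after the job is handed in, with the robot touching nothing.
It also fails if it takes over 72 s, if anything falls off the work surface, if the arm or the gripper's body presses on something with over 40 N, if the wrist force passes 120 N, or if a joint passes its speed limit or range.

## Working session

There is one attempt and no reset: what is moved stays moved. The work goes in short steps, Python scripts to look and compute and a tool call to move; the robot and the scene stay as the last step left them, time stands still between calls to the robot, and variables do not carry over. Pictures are saved under pics/ and viewed, at most 10 in all, crops included, and the job is handed in when it is done.

Besides the shell and the picture viewer there is one more tool, called after "Emit:" as name(argument=value, ...) on one line, values as JSON. move_arm: Moves the arm, as the interface text tells. Its arguments: {"type":"object","properties":{"fingers":{"type":"array","items":{"type":"number"}},"travel":{"type":"array","items":{"type":"array","items":{"type":"number"}}},"dr":{"type":"array","items":{"type":"array","items":{"type":"number"}}}},"required":["fingers","travel","dr"]}

```bash
mkdir -p pics; python3 - <<'E'
from bench import arm
import cv2,numpy as np
np.set_printoptions(suppress=True,precision=3)
for n in("side","top"):
    im=arm.get_image(n); cv2.imwrite(f"pics/{n}0.png",im[:,:,::-1])
    m=arm.camera_model(n); print(n,m)
print(arm.read_state())
E
```

```text
side {'intrinsics': array([[581.646,   0.   , 309.387],
       [  0.   , 581.646, 236.125],
       [  0.   ,   0.   ,   1.   ]]), 'pose': array([[  -0.98 ,    0.116,   -0.162,  259.597],
       [  -0.2  ,   -0.584,    0.787, 1234.629],
       [  -0.003,    0.803,    0.596, 1047.935],
       [   0.   ,    0.   ,    0.   ,    1.   ]])}
top {'intrinsics': array([[473.677,   0.   , 317.7  ],
       [  0.   , 473.677, 239.991],
       [  0.   ,   0.   ,   1.   ]]), 'pose': array([[  -0.016,    0.985,   -0.173,  321.132],
       [  -1.   ,   -0.017,   -0.006,    9.809],
       [  -0.009,    0.173,    0.985, 1352.023],
       [   0.   ,    0.   ,    0.   ,    1.   ]])}
{'clock': 0.1, 'joints': array([ 1.368,  0.385,  0.007, -0.   , -1.194, -0.259]), 'joint_vel': array([-0.   , -0.002,  0.003,  0.003, -0.   ,  0.   ]), 'joint_efforts': array([ -0.   , -39.332,  18.893,   4.198,  -0.003,   0.   ]), 'position': array([278.35 , 559.382, 403.74 ]), 'ee_rot': array([ 0.973, -0.229, -0.   ,  0.001]), 'contact_force': array([-1.179,  0.084, -0.129]), 'wrist_torque': array([-0.034,  0.003,  0.006]), 'grasp_force': 0.0, 'gripper_width': 86.04092360332741}
```

View pics/side0.png

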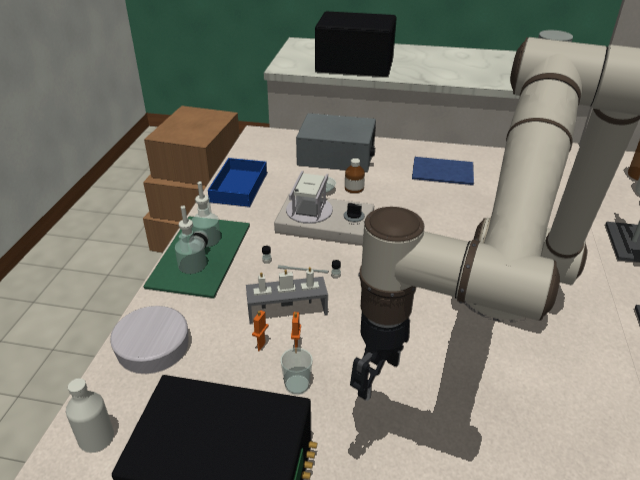

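View pics/top0.png

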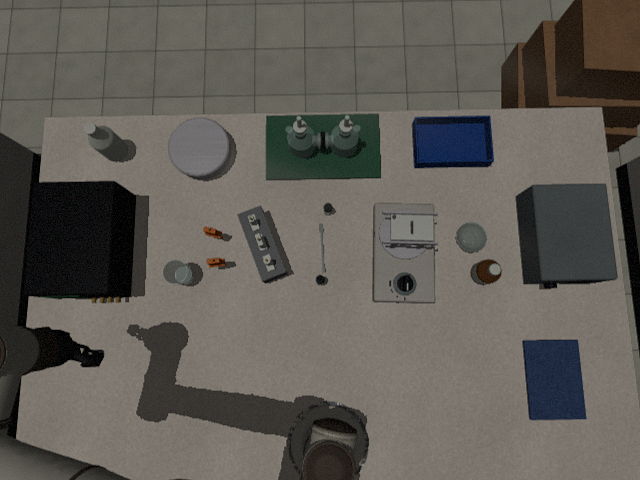

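The side view shows the rack with three electrodes (262,285), (286,282) and (309,278), two orange lookalikes (260,328) and (296,328), and the stirrer (325,210). In the top view the rack is near (263,243), the stirrer near (404,253) and the knob near (404,284). Next I'll enlarge the rack and stirrer.

```bash
python3 - <<'E'
import cv2,numpy as np
s=cv2.imread("pics/side0.png");t=cv2.imread("pics/top0.png")
r=lambda a,w,h:cv2.resize(a,(w,h),interpolation=cv2.INTER_CUBIC)
A=r(s[255:325,235:335],400,280);B=r(s[160:250,270:385],400,313)[:300]
C=r(t[200:290,230:295],400,554)[:,:];
D=r(t[195:310,365:445],400,575)
cv2.imwrite("pics/cropS.png",np.vstack([A,B]))
cv2.imwrite("pics/crop1.png",np.hstack([np.vstack([A,B]),np.vstack([D,np.zeros((5,400,3),np.uint8)])]))
cv2.imwrite("pics/crop2.png",C)
E
```

```text
(no output)
```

View pics/crop1.png

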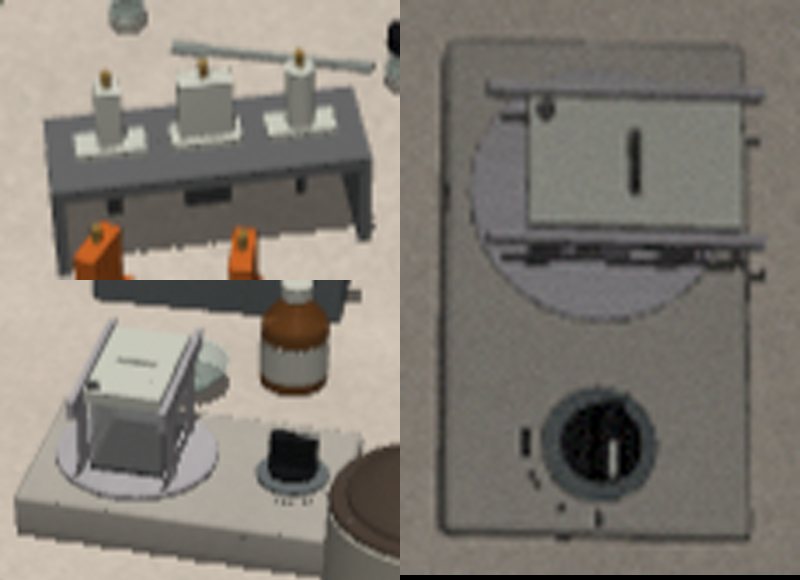

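View pics/crop2.png

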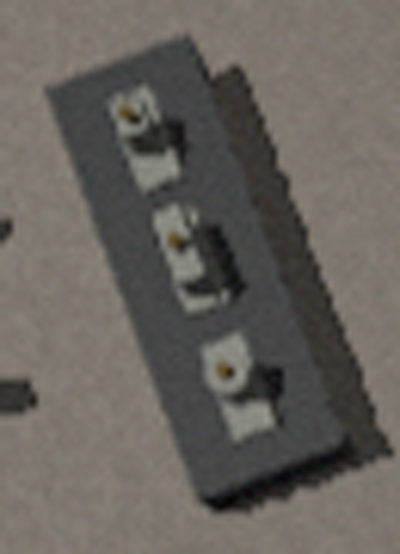

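In the rack the three candidates are, in side pixels: (262,285) narrow square handle, the strip; (286,282) wide flat handle with a wide blade shadow, the plate; and (309,278) round handle, the rod. The middle one, at about (260,241) in the top view, is the target because it has the broad handle and isn't orange. The knob's line points to −x (off), and the dots run clockwise towards +y. Now I'll measure positions.

```bash
cat > h.py <<'E'
from bench import arm
import cv2,numpy as np
from scipy.spatial.transform import Rotation as R
np.set_printoptions(suppress=True,precision=2)
M={n:arm.camera_model(n) for n in("side","top")}
def ray(n,p):
    K,T=M[n]["intrinsics"],M[n]["pose"]
    d=np.linalg.solve(K,[p[0],p[1],1.]);d=T[:3,:3]@(d*[1,-1,-1]);return T[:3,3],d
def onz(n,p,z):
    o,d=ray(n,p);return o+d*(z-o[2])/d[2]
def two(ps,pt):
    (a,u),(b,v)=ray("side",ps),ray("top",pt)
    s=np.linalg.lstsq(np.c_[u,-v],b-a,rcond=None)[0];x,y=a+u*s[0],b+v*s[1]
    return (x+y)/2,np.linalg.norm(x-y)
def proj(n,X):
    K,T=M[n]["intrinsics"],M[n]["pose"];c=T[:3,:3].T@(np.asarray(X,float)-T[:3,3]);p=K@(c*[1,-1,-1]);return p[:2]/p[2]
def grab(n):return arm.get_image(n)[:,:,::-1].copy()
def blobs(img,mask,box,amin=2):
    x0,y0,x1,y1=box;m=np.zeros_like(mask);m[y0:y1,x0:x1]=mask[y0:y1,x0:x1]
    n,l,s,c=cv2.connectedComponentsWithStats(m.astype(np.uint8))
    return [(s[i][4],c[i],s[i][:4],l==i) for i in range(1,n) if s[i][4]>=amin]
E
python3 - <<'E'
from h import *
t=cv2.imread("pics/top0.png").astype(int);s=cv2.imread("pics/side0.png").astype(int)
for n,p in [("rack",(248,225)),("cover",(412,222)),("flange",(258,232)),("deck",(390,290)),("bench",(350,290)),("rail",(412,242)),("brass",(258,239)),("slot",(411,228)),("grey disc",(385,240))]: print(n,t[p[1],p[0]])
for n,p in [("rack",(255,290)),("cover",(318,185)),("handle",(286,282)),("slot",(304,180)),("bench",(230,320)),("brass",(286,272))]: print("S",n,s[p[1],p[0]])
# slot neighbourhood grayscale
print(t[218:238,404:420].mean(2).astype(int))
print(s[172:190,292:322].mean(2).astype(int))
E
```

```text
rack [66 67 68]
cover [42 41 44]
flange [68 69 69]
deck [89 94 98]
bench [106 114 121]
rail [118 113 117]
brass [33 68 87]
slot [46 50 50]
grey disc [115 112 115]
S rack [187 201 200]
S cover [187 201 200]
S handle [112 120 120]
S slot [188 202 200]
S bench [175 189 200]
S brass [60 84 98]
[[124 124 122 124 122 124 123 123 125 121 121 125 123 122 120 121]
 [125 123 121 122 124 122 126 124 125 123 121 124 122 122 123 123]
 [124 125 127 124 122 121 119 102  99 119 125 124 124 122 121 122]
 [126 122 125 124 123 126 105  70  57 110 122 123 123 125 121 127]
 [123 123 124 122 123 128  92  53  42 101 127 124 126 126 122 123]
 [123 122 124 123 124 129  89  43  42 104 121 122 123 124 123 123]
 [124 124 123 124 121 127  83  39  37 102 122 126 124 124 123 124]
 [124 124 123 126 124 128  84  36  38 101 123 121 126 124 123 125]
 [123 125 124 123 123 127  96  41  34 104 124 121 122 123 121 125]
 [126 124 123 123 124 128 105  50  38 102 125 125 123 122 123 123]
 [128 125 125 123 124 129 104  48  38 102 123 125 125 124 122 126]
 [127 122 124 125 122 127 102  46  31 104 125 125 122 124 121 124]
 [121
[... 2082 characters left out ...]
194 184 183 178 165 153
  153 144 151 144 149 185 196 195 195 190 146 120]
 [187 185 169 153 110 179 196 195 194 196 195 195 195 196 196 195 196 195
  195 195 194 183 185 195 195 195 196 188 108 145]
 [185 178 163 128 139 196 195 195 195 195 195 195 195 196 196 195 195 195
  196 195 195 195 195 196 196 196 193 171 105 166]
 [183 170 154 109 179 195 195 195 195 196 195 195 196 195 196 195 196 196
  196 196 195 195 195 195 195 195 189 129 129 163]
 [176 165 127 111 168 171 185 196 195 195 196 195 195 195 195 195 195 195
  195 195 195 188 196 195 195 194 179 114 155 153]
 [171 155  97  88  90 100 156 195 196 195 195 195 195 195 196 195 196 195
  196 195 193 181 195 196 195 191 147 128 163 123]]
```

```bash
python3 - <<'E'
from h import *
t=cv2.imread("pics/top0.png");s=cv2.imread("pics/side0.png")
g=t.mean(2)
# rack outline (holes filled): z=72
box=(232,200,295,290)
m=((g<80)).astype(np.uint8);m=cv2.morphologyEx(m,cv2.MORPH_OPEN,np.ones((2,2)))
b=max(blobs(t,m>0,box),key=lambda b:b[0]);c=max(cv2.findContours(b[3].astype(np.uint8),0,2)[0],key=cv2.contourArea)
g2=(g>58)&(g<80);b2=max(blobs(t,cv2.morphologyEx(g2.astype(np.uint8),cv2.MORPH_OPEN,np.ones((3,3)))>0,box),key=lambda b:b[0])
print(b[0],b2[0],b2[2])
c=cv2.convexHull(max(cv2.findContours(b2[3].astype(np.uint8),0,2)[0],key=cv2.contourArea))
rc=cv2.boxPoints(cv2.minAreaRect(c));W=np.array([onz("top",p,72) for p in rc]);print("rack corners",rc,W[:,:2],W.mean(0),[np.linalg.norm(W[i]-W[i-1]) for i in range(4)],[np.degrees(np.arctan2(*(W[i]-W[i-1])[1::-1])) for i in range(4)])
# brass
for n,im,bx in(("top",t,box),("side",s,(240,262,330,300))):
    hsv=cv2.cvtColor(im,cv2.COLOR_BGR2HSV);k=(hsv[...,1]>90)&(hsv[...,0]<30)&(hsv[...,0]>8)
    for q in blobs(im,k,bx,1):print(n,"brass",q[0],q[1],q[2],onz(n,q[1],134))
# slot
def dark(im,bx,ref):
    x0,y0,x1,y1=bx;a=np.clip(ref-10-im[y0:y1,x0:x1].mean(2),0,None);Y,X=np.mgrid[y0:y1,x0:x1];w=a.sum();cx,cy=(a*X).sum()/w,(a*Y).sum()/w
    C=np.array([[(a*(X-cx)**2).sum(),(a*(X-cx)*(Y-cy)).sum()],[0,(a*(Y-cy)**2).sum()]])/w;C[1,0]=C[0,1];return np.array([cx,cy]),np.linalg.eigh(C)[1][:,1]
st,dt=dark(t,(407,218,416,236),124);ss,ds=dark(s,(302,181,317,187),195)
print("slot",st,ss,two(ss,st),onz("top",st,139),onz("side",ss,139))
for n,p,d in(("top",st,dt),("side",ss,ds)):
    v=onz(n,p+d*5,139)-onz(n,p-d*5,139);print(n,"slot yaw",np.degrees(np.arctan2(v[1],v[0])))
# cover
k=(g>112);b=max(blobs(t,k,(386,213,437,242)),key=lambda b:b[0]);c=max(cv2.findContours(b[3].astype(np.uint8),0,2)[0],key=cv2.contourArea)
rc=cv2.boxPoints(cv2.minAreaRect(c));W=np.array([onz("top",p,139) for p in rc]);print("cover",rc,W.mean(0),[np.linalg.norm(W[i]-W[i-1]) for i in range(4)],[np.degrees(np.arctan2(*(W[i]-W[i-1])[1::-1])) for i in range(4)])
# housing
hs=[onz("top",p,45)[:2] for p in((374.,204),(435,204),(373,301),(435.,302))];print("housing",hs,np.mean(hs,0))
print("knob",onz("top",(405.5,284.),60))
E
```

```text
1965 1260 [239 207  47  73]
rack corners [[236.93 214.15]
 [261.37 204.99]
 [286.27 271.4 ]
 [261.84 280.56]] [[622.31 240.9 ]
 [647.25 173.15]
 [460.62 104.59]
 [436.83 170.86]] [541.75 172.37  72.  ] [np.float64(198.2619877862257), np.float64(72.18998883060556), np.float64(198.8266799505463), np.float64(70.40749845680963)] [np.float64(20.68775837396204), np.float64(-69.78683775721386), np.float64(-159.82792253288326), np.float64(109.74813207901565)]
top brass 4 [250.5 218. ] [250 217   2   3] [596.68 193.75 134.  ]
top brass 3 [258.33 238.67] [258 238   2   2] [540.98 172.74 134.  ]
top brass 3 [266.33 259.67] [266 259   2   2] [485.27 151.63 134.  ]
top brass 2 [267.5 281. ] [267 281   2   1] [429.86 148.46 134.  ]
side brass 7 [309.43 268.71] [309 267   2   4] [481.71 159.   134.  ]
side brass 8 [285.5 271.5] [285 270   2   4] [536.82 180.8  134.  ]
side brass 6 [260.67 274.17] [260 273   2   4] [593.57 202.35 134.  ]
slot [411.48 226.95] [308.83 183.22] (array([ 563.35, -227.82,  137.89]), np.float64(2.1614668336869123)) [ 564.22 -227.54  139.  ] [ 561.86 -225.82  139.  ]
top slot yaw 178.00117641448284
side slot yaw -2.7084650213160733
cover [[391. 215.]
 [432. 215.]
 [432. 239.]
 [391. 239.]] [ 564.23 -227.57  139.  ] [np.float64(63.894327864227684), np.float64(107.20371928608826), np.float64(63.873684012861396), np.float64(106.25464205396294)] [np.float64(-2.4240119047297752), np.float64(-91.01578271395394), np.float64(176.72373901541008), np.float64(89.01174493333544)]
housing [array([ 651.27, -143.14]), array([ 648.17, -315.73]), array([ 378.31, -130.54]), array([ 372.88, -299.67])] [ 512.66 -222.27]
knob [ 422.13 -218.88   60.  ]
```

```bash
cat >> h.py <<'E'
def go(x,y,z,yaw):  # grasp-point target, tool down, tool-x yaw deg -> tool-frame shift / rotvec from measured pose
    s=arm.read_state();Rc=R.from_quat(s["ee_rot"]);Rt=R.from_euler("z",yaw,degrees=True)*R.from_euler("x",180,degrees=True)
    print("travel",Rc.inv().apply(np.array([x,y,z+155.])-s["position"]),"dr",np.round((Rc.inv()*Rt).as_rotvec(),4))
def st():
    s=arm.read_state();Rc=R.from_quat(s["ee_rot"]).as_matrix()
    print("t",round(s["clock"],2),"grasp",s["position"]+Rc[:,2]*155,"yaw",np.degrees(np.arctan2(Rc[1,0],Rc[0,0])),"tilt",Rc[:2,2],"F",s["contact_force"],"M",s["wrist_torque"],"w",s["gripper_width"],"g",s["grasp_force"],"j",s["joints"])
E
python3 -c "
from h import *
go(541.3,172.6,190,20.5);st()"
```

```text
travel [407.76 228.95  59.24] dr [ 0.    0.   -0.82]
t 0.1 grasp [278.23 559.1  248.74] yaw -26.46513790702324 tilt [-0. -0.] F [-1.18  0.08 -0.13] M [-0.03  0.    0.01] w 86.04092360332741 g 0.0 j [ 1.37  0.39  0.01 -0.   -1.19 -0.26]
```

Emit:
move_arm(fingers=[60,60,60,50,50,50,50,50,50,50], travel=[[20,11,0],[57,32,0],[100,56,0],[143,80,0],[187,105,0],[230,129,0],[274,154,0],[317,178,20],[361,203,40],[395,222,55]], dr=[[0,0,-0.05],[0,0,-0.15],[0,0,-0.25],[0,0,-0.35],[0,0,-0.45],[0,0,-0.55],[0,0,-0.65],[0,0,-0.75],[0,0,-0.82],[0,0,-0.82]])

```text
clock: 1.1
position: [533.7, 183.0, 349.0]
ee_rot: [0.984, 0.179, -0.0, -0.0]
contact_force: [0.0, 0.4, -0.3]
gripper_width: 49.7
grasp_force: 0.0
```

Emit:
move_arm(fingers=[45,45,45], travel=[[5,14,4],[5,14,4],[5,14,4]], dr=[[0,0,0],[0,0,0],[0,0,0]])

```text
clock: 1.4
position: [542.8, 173.7, 345.8]
ee_rot: [0.984, 0.178, 0.0, -0.0]
contact_force: [0.4, 0.2, -0.0]
gripper_width: 45.1
grasp_force: 0.0
```

```bash
python3 -c "
from h import *
st();go(541.3,172.6,105,20.5)
i=grab('side');j=grab('top')
cv2.imwrite('pics/s1.png',i);cv2.imwrite('pics/t1.png',j)
r=lambda a,w,h:cv2.resize(a,(w,h),interpolation=cv2.INTER_CUBIC)
cv2.imwrite('pics/v1.png',np.hstack([r(i[200:330,225:355],400,400),r(j[200:290,220:310],400,400)]))
"
```

```text
t 1.4 grasp [542.78 173.75 190.79] yaw 20.50726427816404 tilt [0. 0.] F [ 0.36  0.18 -0.01] M [ 0.04 -0.01 -0.01] w 45.05318690078514 g 0.0 j [ 0.59  0.34 -0.22 -0.   -1.01  1.33]
travel [-1.78  0.55 85.79] dr [-0. -0.  0.]
```

View pics/v1.png

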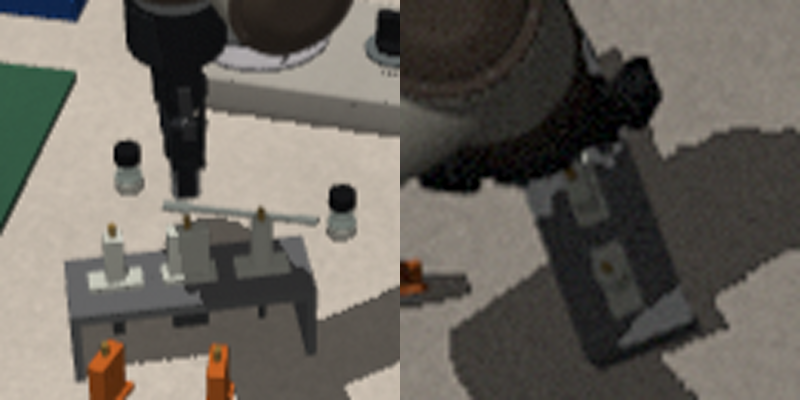

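The crop shows the gripper directly above the wide middle electrode, with the fingers across its thin side and the neighbours clear. I'll descend.

Emit:
move_arm(fingers=[45,45,45,45,45,45], travel=[[-2,0.5,20],[-2,0.5,45],[-2,0.5,65],[-2,0.5,78],[-2,0.5,85],[-2,0.5,85]], dr=[[0,0,0],[0,0,0],[0,0,0],[0,0,0],[0,0,0],[0,0,0]])

```text
clock: 2.1
position: [540.8, 172.9, 260.4]
ee_rot: [0.984, 0.179, -0.0, 0.0]
contact_force: [0.9, 0.1, 0.0]
gripper_width: 45.0
grasp_force: 0.0
```

Emit:
move_arm(fingers=[30,20,10,8,8,8,8], travel=[[0,0,0],[0,0,0],[0,0,0],[0,0,0],[0,0,0],[0,0,0],[0,0,0]], dr=[[0,0,0],[0,0,0],[0,0,0],[0,0,0],[0,0,0],[0,0,0],[0,0,0]])

```text
clock: 2.8
position: [541.3, 172.4, 261.6]
ee_rot: [0.984, 0.178, 0.001, -0.0]
contact_force: [-1.7, -0.6, 5.3]
gripper_width: 13.1
grasp_force: 60.0
```

```bash
python3 -c "
from h import *
st()"
```

```text
t 2.8 grasp [541.56 172.54 106.59] yaw 20.537961958426852 tilt [0. 0.] F [-1.65 -0.61  5.3 ] M [ 0.24  0.37 -0.01] w 13.148143892695506 g 60.042638182640076 j [ 0.59  0.43 -0.32  0.   -0.82  1.34]
```

Emit:
move_arm(fingers=[8,8,8,8,8,8,8,8,8,8], travel=[[0,0,-3],[0,0,-8],[0,0,-16],[0,0,-30],[0,0,-48],[0,0,-72],[0,0,-97],[0,0,-120],[0,0,-137],[0,0,-145]], dr=[[0,0,0],[0,0,0],[0,0,0],[0,0,0],[0,0,0],[0,0,0],[0,0,0],[0,0,0],[0,0,0],[0,0,0]])

```text
clock: 3.8
position: [541.1, 172.1, 408.1]
ee_rot: [0.984, 0.178, 0.002, -0.0]
contact_force: [0.4, 0.9, -0.5]
gripper_width: 13.1
grasp_force: 59.2
```

```bash
python3 -c "
from h import *
st();go(562.8,-227,250,-2.5)"
```

```text
t 3.8 grasp [541.57 172.32 253.06] yaw 20.526492096327495 tilt [0. 0.] F [ 0.38  0.89 -0.54] M [-0.   -0.04  0.03] w 13.066441991019976 g 59.16941463947296 j [ 0.59  0.28 -0.13  0.   -1.15  1.34]
travel [-119.63  381.37    2.56] dr [-0.  -0.   0.4]
```

Emit:
move_arm(fingers=[8,8,8,8,8,8,8,8,8,8], travel=[[-3,10,0],[-10,32,0],[-21,66,0],[-34,108,0],[-47,150,0],[-60,192,0],[-73,234,0],[-86,275,0],[-98,312,0],[-107,340,0]], dr=[[0,0,0.01],[0,0,0.04],[0,0,0.08],[0,0,0.13],[0,0,0.18],[0,0,0.23],[0,0,0.28],[0,0,0.33],[0,0,0.37],[0,0,0.4]])

```text
clock: 4.8
position: [559.2, -186.5, 404.0]
ee_rot: [1.0, -0.023, -0.002, -0.0]
contact_force: [0.2, 0.6, -0.9]
gripper_width: 13.5
grasp_force: 59.2
```

```bash
python3 -c "
from h import *
st();go(562.8,-227,250,-2.5)"
```

```text
t 4.8 grasp [ 558.65 -186.46  249.03] yaw -2.6162563923588924 tilt [-0.  0.] F [ 0.19  0.57 -0.91] M [ 0.07 -0.03  0.07] w 13.48704795543459 g 59.18422758579254 j [-0.05  0.33 -0.08 -0.   -1.17  1.57]
travel [ 5.48 40.28 -1.  ] dr [-0.  0. -0.]
```

Emit:
move_arm(fingers=[8,8,8,8,8,8], travel=[[2,14,0],[4,29,2],[5.5,37,4],[5.5,40,7],[5.5,40,8],[5.5,40,8]], dr=[[0,0,0],[0,0,0],[0,0,0],[0,0,0],[0,0,0],[0,0,0]])

```text
clock: 5.4
position: [563.9, -223.1, 397.4]
ee_rot: [1.0, -0.02, -0.0, -0.0]
contact_force: [-0.2, 0.4, -0.6]
gripper_width: 13.2
grasp_force: 59.2
```

```bash
python3 -c "
from h import *
st()
i=grab('side');j=grab('top')
cv2.imwrite('pics/s2.png',i);cv2.imwrite('pics/t2.png',j)
r=lambda a,w,h:cv2.resize(a,(w,h),interpolation=cv2.INTER_CUBIC)
cv2.imwrite('pics/v2.png',np.hstack([r(i[130:230,265:365],400,400),r(j[190:290,360:460],400,400)]))
"
```

```text
t 5.4 grasp [ 563.8  -223.03  242.39] yaw -2.3289209809177582 tilt [-0.  0.] F [-0.17  0.44 -0.62] M [-0.06 -0.01 -0.01] w 13.215244023337773 g 59.17885065078735 j [-0.11  0.36 -0.05 -0.   -1.16  1.64]
```

View pics/v2.png

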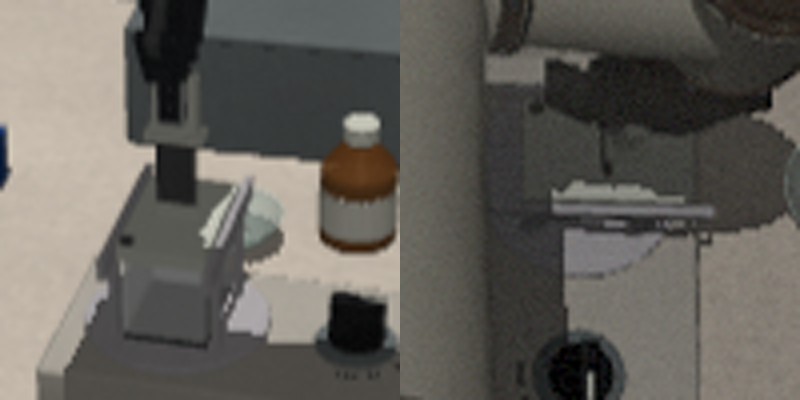

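```bash
python3 - <<'E'
from h import *
s=cv2.imread("pics/s2.png").mean(2)
print(s[168:186,300:319].astype(int))
# blade edges per row, subpixel at half level
for r in range(170,179):
    d=s[r];L=next(c+(d[c]-75)/(d[c]-d[c+1]) for c in range(300,309) if d[c]>75>=d[c+1]);Rr=next(c+(75-d[c])/(d[c+1]-d[c]) for c in range(309,319) if d[c]<=75<d[c+1]);print(r,L,Rr,(L+Rr)/2)
for z,n in((152.8,"tip"),(170,"b")):
    for x in (-15,0,15): print(n,proj("side",[563.8+x,-223+.04*-x+0,z]))
print("slot pred from side slot",proj("side",[561.86,-225.82,139]))
E
```

```text
[[184 183 183 175  30  31  32  31  31  31  30  31  32  59 151 183 184 183
  160]
 [185 185 185 175  31  32  32  32  32  31  30  31  31  60 150 184 183 185
  187]
 [184 168 163 158  32  32  32  32  31  31  30  31  31  60 150 186 185 185
  186]
 [179 112  97 120  31  31  31  32  30  30  30  30  31  59 150 185 185 183
  183]
 [153  73  80 120  30  31  32  31  31  30  30  31  31  60 152 185 184 182
  182]
 [ 90  73  76 110  31  31  32  30  31  30  30  31  31  60 151 184 184 182
  183]
 [ 74  71  76  82  31  31  31  32  30  31  30  29  30  52 129 161 162 161
  168]
 [ 72  71  83  83  36  30  32  32  31  31  30  31  31  37  76 102 102 105
  122]
 [ 70  76  87  82  44  30  32  33  31  30  31  30  30  38  73  87  87  86
   87]
 [ 72  84  86  83  43  31  30  31  31  30  31  30  29  38  73  86  85  86
   87]
 [ 77  86  86  83  44  31  30  31  31  29  30  31  30  38  74  86  86  86
   86]
 [ 84  86  86  83  47  36  30  31  31  29  31  31  30  39  74  87  86  86
   86]
 [ 86  86  86  84  70  63  59  58  51  50  42  37  36  42  74  86  86  86
   87]
 [ 86  87  86  86  86  86  87  84  78  77  70  
[... 319 characters left out ...]
 86  87  87  87  87  86 105 190
  190]]
170 303.6631299734748 313.162962962963 308.4130464682189
171 303.5075187969925 313.16911764705884 308.3383182220257
172 300.9791666666667 313.15579710144925 307.067481884058
173 300.88235294117646 313.15750915750914 307.0199310493428
174 303.1503267973856 313.29257641921396 308.2214516082998
175 303.1714285714286 313.9655172413793 308.56847290640394
176 303.19827586206895 314.1 308.6491379310345
177 303.20338983050846 314.15 308.6766949152542
178 303.21367521367523 314.0833333333333 308.6485042735043
tip [312.89 180.27]
tip [307.98 179.66]
tip [303.09 179.05]
b [312.89 175.25]
b [307.95 174.65]
b [303.03 174.05]
slot pred from side slot [308.83 183.22]
```

```bash
python3 - <<'E'
from h import *
s=cv2.imread("pics/s2.png").mean(2)
print(s[140:172,298:322].astype(int))
x,y,z0=562.05,-223,207.8
def P(lx,ly,lz):return proj("side",[x+lx,y+ly-.04*lx,z0+lz])
print("flange near bottom",P(-22,10,0),P(0,10,0),P(22,10,0),"top near",P(0,10,6),"far top",P(0,-10,6),"handle edges",P(-17,7,20),P(17,7,20),"handle top",P(0,7,51),"blade tip near",P(-15,2,-55),P(0,2,-55),P(15,2,-55))
print("per mm y",P(0,1,0)-P(0,0,0),"z",P(0,0,1)-P(0,0,0),"x",P(1,0,0)-P(0,0,0))
E
```

```text
[[ 41  13  17  31  34  36  30  17  17  16  19  15  16  17  15  14  22  39
   60  59  60  59  55  56]
 [ 50  15  17  27  32  31  26  17  16  14  16  16  15  16  15  16  34  54
   61  60  60  60  52  52]
 [ 58  18  13  21  30  29  25  14  14  14  13  16  17  15  16  18  40  61
   60  60  60  60  60  60]
 [ 58  30  14  19  27  27  28  16  14  13  14  14  16  16  15  18  38  60
   61  61  60  59  59  60]
 [ 58  41  15  13  17  21  22  17  14  15  14  15  16  14  13  20  39  60
   61  60  60  59  59  61]
 [ 59  50  13  13  14  13  15  16  14  16  12  15  16  14  26  36  54  60
   61  61  59  59  60  59]
 [ 60  59  25  14  14  14  14  14  12  15  14  12  15  16  38  55  60  60
   61  59  58  58  60  60]
 [ 61  59  36  15  15  16  16  17  16  14  15  15  15  16  34  63  63  59
   60  60  58  59  59  60]
 [ 61  59  45  16  13  18  17  16  18  15  12  13  16  22  52  75  73  59
   59  60  60  59  58  59]
 [ 60  60  56  19  14  15  16  17  15  17  12  16  20  31  79  86  82  60
   59  60  59  59  58  59]
 [ 60  60  58  40  31  42  25  16  17  14  14  17  39  51  90  87  78  60
   59  59  59  6
[... 1736 characters left out ...]
3 184 183 183 175  30  31  32  31  31  31  30  31  32  59 151 183
  184 183 160 131 131 128]
 [184 184 185 185 185 175  31  32  32  32  32  31  30  31  31  60 150 184
  183 185 187 186 185 185]
 [183 183 184 168 163 158  32  32  32  32  31  31  30  31  31  60 150 186
  185 185 186 185 184 183]
 [184 183 179 112  97 120  31  31  31  32  30  30  30  30  31  59 150 185
  185 183 183 184 184 184]]
flange near bottom [315.17 166.04] [307.79 165.15] [300.44 164.28] top near [307.78 163.34] far top [309.16 160.02] handle edges [313.69 159.25] [302.25 157.91] handle top [307.91 148.99] blade tip near [313.34 180.67] [308.42 180.06] [303.52 179.45]
per mm y [-0.07  0.17] z [-0.  -0.3] x [-0.33 -0.04]
```

```bash
python3 -c "
from h import *
st();go(563.6,-227.2,232,-2.4)"
```

```text
t 5.5 grasp [ 564.01 -223.12  242.89] yaw -2.3249024909878053 tilt [0. 0.] F [ 1.31  0.16 -0.97] M [0.07 0.02 0.03] w 13.35150408955094 g 59.1796088218689 j [-0.11  0.36 -0.05 -0.   -1.16  1.64]
travel [-0.21  4.09 10.89] dr [-0. -0.  0.]
```

Emit:
move_arm(fingers=[8,8,8,8,8], travel=[[0,1.5,3],[0,3,6],[0,4,9],[0,4,10],[0,4,10]], dr=[[0,0,0],[0,0,0],[0,0,0],[0,0,0],[0,0,0]])

```text
clock: 6.0
position: [563.7, -227.9, 387.4]
ee_rot: [1.0, -0.021, -0.0, -0.0]
contact_force: [-0.8, -0.6, -0.5]
gripper_width: 13.7
grasp_force: 59.2
```

```bash
python3 -c "
from h import *
st()
i=grab('side');j=grab('top')
cv2.imwrite('pics/s3.png',i);cv2.imwrite('pics/t3.png',j)
s=i.mean(2);print(s[174:192,300:320].astype(int))
t=j.mean(2);print(t[218:238,404:420].astype(int))
"
```

```text
t 6.0 grasp [ 563.55 -227.92  232.36] yaw -2.4016305627904697 tilt [-0.  0.] F [-0.82 -0.65 -0.48] M [ 0.02  0.03 -0.01] w 13.683650618587961 g 59.18415069580078 j [-0.12  0.37 -0.06  0.   -1.14  1.65]
[[ 73  70  77  84  56  29  32  32  30  31  30  31  31  35  79 161 161 162
  168 174]
 [ 72  72  83  84  55  31  30  31  31  31  31  32  30  33  54 102 103 105
  122 137]
 [ 71  76  86  84  55  31  30  30  31  30  31  31  32  32  50  86  86  87
   87  86]
 [ 72  84  86  84  56  32  30  32  32  31  31  31  31  34  50  87  86  86
   86  86]
 [ 77  86  86  83  55  31  31  31  31  30  30  31  30  33  50  86  86  87
   86  86]
 [ 84  86  86  83  56  31  31  32  31  32  30  31  32  32  50  86  86  86
   86  94]
 [ 86  86  86  84  61  31  30  30  32  31  30  30  31  32  50  86  86  87
   94 144]
 [ 86  87  86  85  70  37  29  32  31  30  30  31  30  33  51  86  87  86
  105 189]
 [ 86  86  86  85  79  66  59  52  53  52  43  37  37  37  51  86  86  94
  144 189]
 [ 87  86  86  86  87  90  88  79  81  80  72  67  67  66  68  87  94 144
  189 188]
 [ 86  86  87  86  86  86  87  87  88  88  89  8
[... 1273 characters left out ...]
  62  56  50  50  53  52  53]
 [ 63  64  59  65  63  65  57  24  45  64  59  61  58  50  54  59]
 [ 64  65  65  63  61  65  56  19  39  62  64  67  58  64  65  67]
 [ 60  61  65  64  64  64  49  25  40  55  58  63  63  61  60  57]
 [ 60  62  64  62  62  62  49  27  27  37  48  61  60  64  61  63]
 [ 62  62  65  65  62  63  58  28  24  41  60  59  63  62  64  65]
 [ 61  60  63  60  67  69  55  38  31  59  67  66  63  63  62  62]
 [ 62  49  59  61  62  57  66  51  55  54  63  59  66  66  63  64]
 [102 110 106 110  68  57  62  58  56  56  59  59  59  54  57  61]
 [134 139 140 140 114 110 108 107 111 111 109 108 105 107 107 112]
 [138 138 137 135 139 140 137 138 140 137 137 138 138 136 137 135]]
```

Emit:
move_arm(fingers=[8,8,8,8,8], travel=[[0.4,0,1],[0.4,0,2],[0.4,0,3],[0.4,0,4],[0.4,0,4]], dr=[[0,0,0],[0,0,0],[0,0,0],[0,0,0],[0,0,0]])

```text
clock: 6.6
position: [564.1, -227.9, 383.5]
ee_rot: [1.0, -0.021, -0.0, -0.0]
contact_force: [-0.7, 1.2, -0.4]
gripper_width: 13.4
grasp_force: 59.2
```

Emit:
move_arm(fingers=[8,8,8], travel=[[0,0,0.7],[0,0,1.4],[0,0,1.4]], dr=[[0,0,0],[0,0,0],[0,0,0]])

```text
clock: 6.9
position: [564.1, -227.9, 382.2]
ee_rot: [1.0, -0.021, -0.0, -0.0]
contact_force: [-1.0, 0.3, -0.9]
gripper_width: 13.4
grasp_force: 59.2
```

```bash
python3 -c "
from h import *
st()"
```

```text
t 6.9 grasp [ 564.03 -227.9   227.2 ] yaw -2.398911978991731 tilt [-0.  0.] F [-0.97  0.32 -0.92] M [ 0.01 -0.01  0.02] w 13.40413858214074 g 59.18404161930084 j [-0.12  0.37 -0.07 -0.   -1.13  1.65]
```

Emit:
move_arm(fingers=[8,8,8,8], travel=[[0,0,0.8],[0,0,1.6],[0,0,2.4],[0,0,2.4]], dr=[[0,0,0],[0,0,0],[0,0,0],[0,0,0]])

```text
clock: 7.3
position: [564.1, -227.9, 379.7]
ee_rot: [1.0, -0.021, -0.0, -0.0]
contact_force: [0.5, -0.5, -0.8]
gripper_width: 13.3
grasp_force: 59.2
```

Emit:
move_arm(fingers=[8,8,8,8], travel=[[0,0,0.8],[0,0,1.6],[0,0,2.4],[0,0,2.4]], dr=[[0,0,0],[0,0,0],[0,0,0],[0,0,0]])

```text
clock: 7.7
position: [564.1, -227.9, 377.3]
ee_rot: [1.0, -0.021, -0.0, -0.0]
contact_force: [0.1, -0.3, -0.4]
gripper_width: 13.4
grasp_force: 59.2
```

```bash
python3 -c "
from h import *
st()
i=grab('side')
cv2.imwrite('pics/s4.png',i)
r=lambda a,w,h:cv2.resize(a,(w,h),interpolation=cv2.INTER_CUBIC)
cv2.imwrite('pics/v4.png',r(i[140:200,280:340],600,600))
"
```

```text
t 7.7 grasp [ 564.01 -227.85  222.31] yaw -2.395380738640211 tilt [-0.  0.] F [ 0.13 -0.29 -0.45] M [0.02 0.   0.04] w 13.447050046300728 g 59.184492230415344 j [-0.12  0.38 -0.08 -0.   -1.12  1.65]
```

View pics/v4.png

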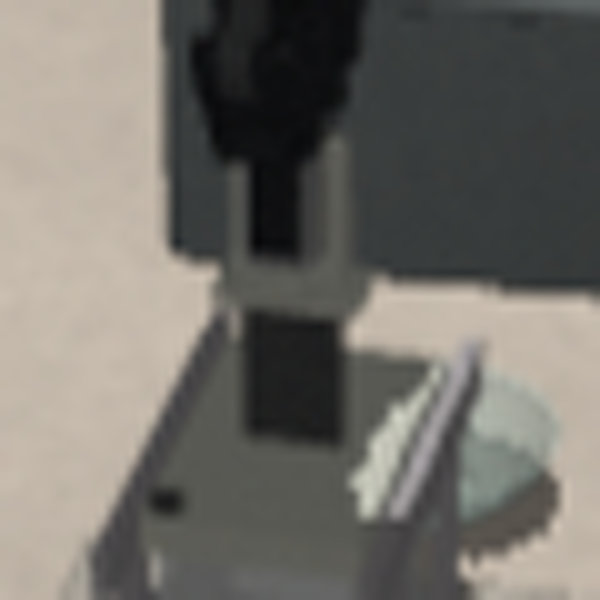

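The visible blade has shortened (tip line at about (309,184), flange at about (309,171)) and there is no contact force, so it is entering the slot. I'll keep descending in guarded steps.

Emit:
move_arm(fingers=[8,8,8,8,8,8,8], travel=[[0,0,1.5],[0,0,3],[0,0,4.5],[0,0,6],[0,0,7.5],[0,0,9],[0,0,9]], dr=[[0,0,0],[0,0,0],[0,0,0],[0,0,0],[0,0,0],[0,0,0],[0,0,0]])

```text
clock: 8.45
position: [564.0, -227.9, 368.2]
ee_rot: [1.0, -0.021, -0.0, -0.0]
contact_force: [0.3, 0.5, -1.2]
gripper_width: 13.5
grasp_force: 59.2
```

```bash
python3 -c "
from h import *
st()"
```

```text
t 8.45 grasp [ 563.96 -227.84  213.21] yaw -2.3944912154021023 tilt [-0.  0.] F [ 0.34  0.48 -1.24] M [-0.   -0.01 -0.07] w 13.454204216556152 g 59.184279441833496 j [-0.12  0.38 -0.09 -0.   -1.1   1.65]
```

Emit:
move_arm(fingers=[8,8,8,8,8,8,8,8,8], travel=[[0,0,3],[0,0,7],[0,0,11],[0,0,15],[0,0,19],[0,0,23],[0,0,27],[0,0,30],[0,0,30]], dr=[[0,0,0],[0,0,0],[0,0,0],[0,0,0],[0,0,0],[0,0,0],[0,0,0],[0,0,0],[0,0,0]])

```text
clock: 9.35
position: [564.0, -227.9, 337.9]
ee_rot: [1.0, -0.021, -0.001, -0.0]
contact_force: [0.2, 0.6, -1.1]
gripper_width: 13.2
grasp_force: 59.2
```

```bash
python3 -c "
from h import *
st()"
```

```text
t 9.35 grasp [ 563.81 -227.82  182.89] yaw -2.398239929789978 tilt [-0.  0.] F [ 0.23  0.56 -1.14] M [ 0.    0.04 -0.02] w 13.233501746040817 g 59.18446183204651 j [-0.12  0.41 -0.13 -0.   -1.03  1.65]
```

Now the last ~9 mm, done slowly.

Emit:
move_arm(fingers=[8,8,8,8,8,8,8], travel=[[0,0,1.2],[0,0,2.4],[0,0,3.6],[0,0,4.8],[0,0,6],[0,0,7],[0,0,7]], dr=[[0,0,0],[0,0,0],[0,0,0],[0,0,0],[0,0,0],[0,0,0],[0,0,0]])

```text
clock: 10.05
position: [564.1, -227.9, 331.3]
ee_rot: [1.0, -0.021, -0.0, -0.0]
contact_force: [-0.3, -0.1, -0.7]
gripper_width: 13.2
grasp_force: 59.2
```

Emit:
move_arm(fingers=[8,8,8], travel=[[0,0,0.7],[0,0,1.3],[0,0,1.3]], dr=[[0,0,0],[0,0,0],[0,0,0]])

```text
clock: 10.35
position: [564.1, -227.9, 330.1]
ee_rot: [1.0, -0.021, -0.0, -0.0]
contact_force: [0.9, -0.4, -1.7]
gripper_width: 13.5
grasp_force: 59.2
```

Emit:
move_arm(fingers=[8,8,8], travel=[[0,0,0.5],[0,0,1],[0,0,1]], dr=[[0,0,0],[0,0,0],[0,0,0]])

```text
clock: 10.65
position: [564.1, -227.9, 329.1]
ee_rot: [1.0, -0.021, -0.0, -0.0]
contact_force: [0.0, -0.5, -0.6]
gripper_width: 13.3
grasp_force: 59.2
```

Emit:
move_arm(fingers=[8,8,8], travel=[[0,0,0.4],[0,0,0.8],[0,0,0.8]], dr=[[0,0,0],[0,0,0],[0,0,0]])

```text
clock: 10.95
position: [564.1, -227.9, 328.7]
ee_rot: [1.0, -0.021, 0.0, 0.0]
contact_force: [-0.7, 0.4, 0.8]
gripper_width: 13.3
grasp_force: 59.4
```

Emit:
move_arm(fingers=[8,8], travel=[[0,0,0.5],[0,0,0.5]], dr=[[0,0,0],[0,0,0]])

```text
clock: 11.15
position: [564.1, -227.9, 328.6]
ee_rot: [1.0, -0.021, 0.0, 0.0]
contact_force: [-2.1, 2.0, 3.9]
gripper_width: 13.4
grasp_force: 59.9
```

```bash
python3 -c "
from h import *
st()
i=grab('side')
cv2.imwrite('pics/s5.png',i)
r=lambda a,w,h:cv2.resize(a,(w,h),interpolation=cv2.INTER_CUBIC)
cv2.imwrite('pics/v5.png',r(i[150:210,280:340],600,600))
"
```

```text
t 11.15 grasp [ 564.14 -227.92  173.62] yaw -2.381289184975696 tilt [ 0. -0.] F [-2.08  2.    3.88] M [0.34 0.49 0.01] w 13.376054100301689 g 59.92593705654144 j [-0.12  0.42 -0.14  0.   -1.01  1.65]
```

View pics/v5.png

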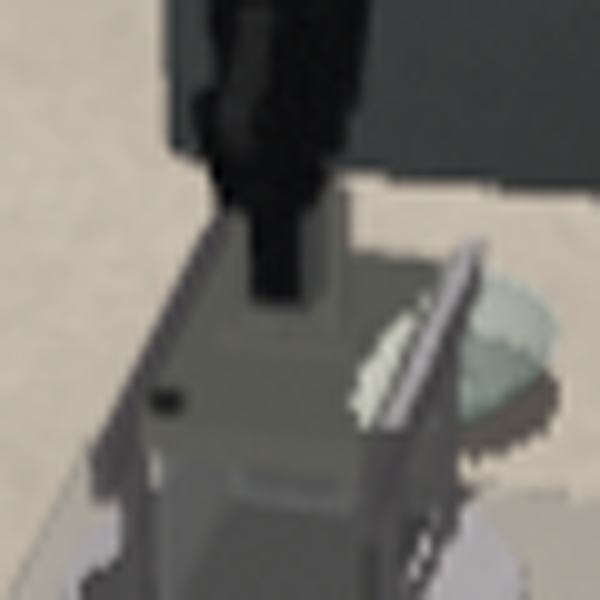

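The flange sits on the cover with no blade visible, and the grasp height of 173.6 is what I predicted for the seated position. I'll release and retreat.

Emit:
move_arm(fingers=[25,45,45,45,45,45,45,45,45,45], travel=[[0,0,0],[0,0,0],[0,0,0],[0,0,-5],[0,0,-15],[0,0,-30],[0,0,-50],[0,0,-70],[0,0,-80],[0,0,-80]], dr=[[0,0,0],[0,0,0],[0,0,0],[0,0,0],[0,0,0],[0,0,0],[0,0,0],[0,0,0],[0,0,0],[0,0,0]])

```text
clock: 12.2
position: [564.3, -227.9, 410.2]
ee_rot: [1.0, -0.021, 0.002, 0.0]
contact_force: [0.8, 0.7, 0.5]
gripper_width: 44.9
grasp_force: 0.0
```

```bash
python3 - <<'E'
from h import *
st();go(422.4,-218.7,240,-2.5)
t=cv2.imread("pics/top0.png");g=t.mean(2)
# knob: skirt/bar dark blob and white line
for q in blobs(t,g<45,(385,268,425,300),8):print("dark",q[0],q[1],q[2],onz("top",q[1],89),onz("top",q[1],60))
for q in blobs(t,g>150,(396,275,415,297),2):print("line",q[0],q[1],q[2],onz("top",q[1],89))
for q in blobs(t,(g>60)&(g<90),(385,268,425,300),30):print("skirt",q[0],q[1],q[2],onz("top",np.array(q[2][:2])+(q[2][2:]-1)/2,57))
E
```

```text
t 12.2 grasp [ 564.95 -228.07  255.19] yaw -2.3866184670844897 tilt [ 0. -0.] F [0.8  0.68 0.5 ] M [ 0.01 -0.04 -0.01] w 44.875654225945325 g 0.0 j [-0.12  0.35 -0.03  0.   -1.19  1.65]
travel [-142.2    -3.33   14.56] dr [ 0. -0.  0.]
dark 197 [404.62 282.79] [397 275  16  17] [ 423.11 -211.58   89.  ] [ 425.45 -216.66   60.  ]
skirt 182 [403.09 284.15] [393 272  24  24] [ 423.77 -216.76   57.  ]
```

```bash
python3 - <<'E'
from h import *
t=cv2.imread("pics/top0.png").mean(2);s=cv2.imread("pics/side0.png").mean(2)
print(t[270:300,391:420].astype(int))
for q in blobs(s,s<40,(340,198,366,222),8):
    p=np.array(q[2][:2])+(q[2][2:]-1)/2;print("sidebar",q[0],q[1],q[2],onz("side",q[1],74),onz("side",p,74))
for x in(-21,21):
    for z in(59,89):print(x,z,proj("side",[423.5+x,-217.5-.042*x,z]),proj("top",[423.5+x,-217.5-.042*x,z]))
E
```

```text
[[103 104 106 110 110 109 111 106 108 108 108 109 111 106 108 108 110 109
  107 106 106 104 107 106 108 106 108 105 105]
 [107 105 104 103 110 109 107 105 104 106 112 109 110  99 107 111 111 107
  104 105 108 109 107 105 108 110 107 108 109]
 [107 106 107 109 108 107 110 108 107  99  97  92  91  74  87  89  86 103
  109 109 105 107 107 106 105 106 108 112 107]
 [107 105 107 107 109 109 108  96  87  77  63  64  62  61  63  59  69  82
   89  81 104 109 109 109 109 105 107 107 105]
 [105 108 109 105 112 110  95  79  62  66  68  66  68  71  57  53  50  50
   53  53  87 111 107 106 108 107 110 108 109]
 [110 106 106 110 113  93  67  66  61  66  71  55  48  48  36  26  23  25
   32  57  68  84 107 108 108 108 110 107 109]
 [108 107 107 108  88  72  69  68  73  54  54  28  15   0  11   6  16  17
   14  63  64  56  78 108 111 107 108 109 110]
 [109 106 108 101  68  61  65  67  56  29   1  12   9   6   3  22  24   4
    3  43  61  66  56  91 107 107 109 106 111]
 [109 108 105  85  72  69  68  62  31  19  13  17   0   3   8  19  20  10
   11   5  52  68  60  70 105 105 107 106 108]
 [107 108  
[... 2082 characters left out ...]
0 110 109 113 113  94 112 112 112 114
  112 111 106 106 110 112 107 108 107 106 109]
 [111 113 108 108 110  91  83 105 110 106 113 108 112  57  93 110 108 111
  109 108 105 107 107 108 106 108 107 108 108]
 [113 108 109 112 114 106 113 111 109 108 114 115 114  48  75 106 106 108
  111 112 111 109 108 110 111 107 111 108 107]
 [109 113 111 108 111 109 112 109 110 108 112 113 117  41  72 107 110 107
  106 113 114 110 107 113 110 109 106 109 114]]
sidebar 170 [353.59 210.68] [347 204  14  14] [ 420.91 -202.46   74.  ] [ 421.32 -203.36   74.  ]
-21 59 [360.1  212.89] [404.95 291.28]
-21 89 [360.59 204.58] [406.89 290.53]
21 59 [346.4  211.05] [404.86 275.83]
21 89 [346.74 202.76] [406.8  274.73]
```

Emit:
move_arm(fingers=[45,45,45,45,45,45,45,45], travel=[[-10,0,0],[-32,-1,0],[-62,-2,0],[-92,-3,0],[-120,-4,0],[-135,-4,20],[-141,-4,45],[-141,-4,65]], dr=[[0,0,0],[0,0,0],[0,0,0],[0,0,0],[0,0,0],[0,0,0],[0,0,0],[0,0,0]])

```text
clock: 13.0
position: [420.8, -217.7, 341.1]
ee_rot: [1.0, -0.021, -0.001, -0.001]
contact_force: [0.0, -0.1, 0.6]
gripper_width: 45.0
grasp_force: 0.0
```

Emit:
move_arm(fingers=[45,45], travel=[[0,0,10],[0,0,10]], dr=[[0,0,0],[0,0,0]])

```text
clock: 13.2
position: [422.5, -217.9, 331.1]
ee_rot: [1.0, -0.021, -0.002, -0.0]
contact_force: [-0.3, -0.1, -0.4]
gripper_width: 44.9
grasp_force: 0.0
```

```bash
python3 -c "
from h import *
st();go(423.6,-218,81,-2.4)
i=grab('side');j=grab('top')
cv2.imwrite('pics/s6.png',i);cv2.imwrite('pics/t6.png',j)
r=lambda a,w,h:cv2.resize(a,(w,h),interpolation=cv2.INTER_CUBIC)
cv2.imwrite('pics/v6.png',np.hstack([r(i[130:240,275:385],400,400),r(j[200:300,360:460],400,400)]))
"
```

```text
t 13.2 grasp [ 421.83 -217.75  176.12] yaw -2.409219518944709 tilt [-0.  0.] F [-0.25 -0.14 -0.35] M [-0.    0.01 -0.03] w 44.85963146698018 g 0.0 j [-0.13  0.2  -0.45 -0.   -0.92  1.66]
travel [ 1.5   0.14 95.12] dr [-0.  0. -0.]
```

View pics/v6.png

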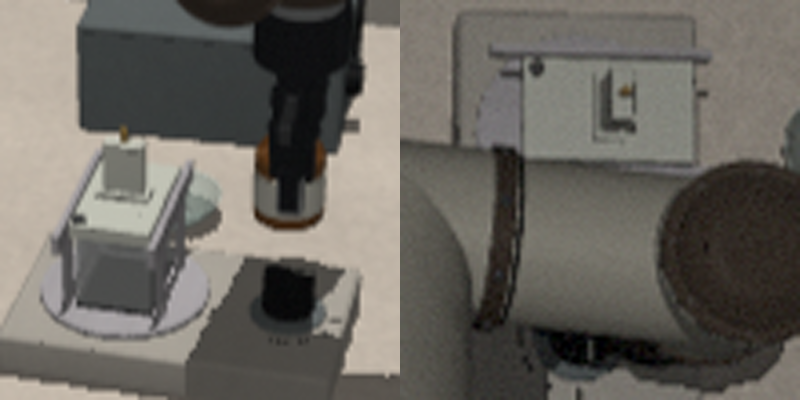

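The plate stands upright with its flange flat on the cover (side (309,178)), and the gripper is over the knob (side (354,211)). I'll descend and grip the bar.

Emit:
move_arm(fingers=[45,45,45,45,45,45,45], travel=[[1,0,12],[1,0,35],[1,0,58],[1,0,76],[1,0,88],[1,0,95],[1,0,95]], dr=[[0,0,0],[0,0,0],[0,0,0],[0,0,0],[0,0,0],[0,0,0],[0,0,0]])

```text
clock: 14.0
position: [424.7, -218.1, 237.8]
ee_rot: [1.0, -0.021, -0.0, 0.0]
contact_force: [0.2, 1.1, 0.4]
gripper_width: 45.1
grasp_force: 0.0
```

Emit:
move_arm(fingers=[30,20,15,10,8,8,8], travel=[[0,0,0],[0,0,0],[0,0,0],[0,0,0],[0,0,0],[0,0,0],[0,0,0]], dr=[[0,0,0],[0,0,0],[0,0,0],[0,0,0],[0,0,0],[0,0,0],[0,0,0]])

```text
clock: 14.7
position: [424.7, -218.2, 238.8]
ee_rot: [1.0, -0.021, 0.001, 0.0]
contact_force: [-0.6, 0.5, 6.4]
gripper_width: 12.7
grasp_force: 60.6
```

```bash
python3 -c "
from h import *
st()"
```

```text
t 14.7 grasp [ 424.85 -218.28   83.77] yaw -2.371904366701896 tilt [ 0. -0.] F [-0.59  0.5   6.44] M [-0.06  0.29  0.01] w 12.722175050452481 g 60.62385678291321 j [-0.13  0.34 -0.56  0.   -0.67  1.66]
```

Emit:
move_arm(fingers=[8,8,8,8,8,8,8,8,8,8], travel=[[0,0,0],[0,0,0],[0,0,0],[0,0,0],[0,0,0],[0,0,0],[0,0,0],[0,0,0],[0,0,0],[0,0,0]], dr=[[0,0,0.08],[0,0,0.2],[0,0,0.33],[0,0,0.46],[0,0,0.59],[0,0,0.72],[0,0,0.85],[0,0,0.97],[0,0,1.05],[0,0,1.05]])

```text
clock: 15.7
position: [424.2, -219.1, 238.8]
ee_rot: [0.855, -0.519, 0.0, 0.001]
contact_force: [-2.3, -7.3, 5.4]
gripper_width: 13.0
grasp_force: 60.6
```

```bash
python3 -c "
from h import *
st()"
```

```text
t 15.7 grasp [ 424.13 -219.41   83.79] yaw -62.58473968890458 tilt [-0. -0.] F [-2.25 -7.26  5.42] M [-2.2   0.8  -0.01] w 12.989646961270987 g 60.60012102127075 j [-0.13  0.34 -0.56  0.   -0.67  0.61]
```

Emit:
move_arm(fingers=[25,45,45,45,45,45,45,45,45,45], travel=[[0,0,0],[0,0,0],[0,0,0],[0,0,-5],[0,0,-18],[0,0,-40],[0,0,-70],[0,0,-105],[0,0,-140],[0,0,-160]], dr=[[0,0,0],[0,0,0],[0,0,0],[0,0,0],[0,0,0],[0,0,0],[0,0,0],[0,0,0],[0,0,0],[0,0,0]])

```text
clock: 16.7
position: [424.6, -218.0, 401.4]
ee_rot: [0.855, -0.519, 0.002, -0.001]
contact_force: [0.5, -0.6, 0.8]
gripper_width: 45.2
grasp_force: 0.0
```

```bash
python3 -c "
from h import *
st();go(420,250,260,-62)"
```

```text
t 16.7 grasp [ 425.35 -218.17  246.36] yaw -62.51509080084572 tilt [ 0. -0.] F [ 0.46 -0.63  0.79] M [-0.05 -0.05  0.04] w 45.16066613841524 g 0.0 j [-0.13  0.13 -0.35  0.   -1.09  0.61]
travel [-417.21 -211.96  -14.27] dr [-0.   -0.   -0.01]
```

Emit:
move_arm(fingers=[45,45,45,45,45,45,45,45,45,45], travel=[[-18,-9,-3],[-55,-28,-8],[-99,-50,-14],[-143,-73,-14],[-187,-95,-14],[-231,-117,-14],[-275,-140,-14],[-320,-163,-14],[-345,-175,-14],[-345,-175,-14]], dr=[[0,0,0],[0,0,0],[0,0,0],[0,0,0],[0,0,0],[0,0,0],[0,0,0],[0,0,0],[0,0,0],[0,0,0]])

```text
clock: 17.7
position: [420.5, 171.9, 412.1]
ee_rot: [0.856, -0.517, 0.0, -0.0]
contact_force: [-0.6, -0.0, 0.8]
gripper_width: 44.6
grasp_force: 0.0
```

```bash
python3 - <<'E'
from h import *
st()
i=grab('side');j=grab('top')
cv2.imwrite('pics/s7.png',i);cv2.imwrite('pics/t7.png',j)
r=lambda a,w,h:cv2.resize(a,(w,h),interpolation=cv2.INTER_CUBIC)
cv2.imwrite('pics/v7.png',np.hstack([r(i[130:330,225:385],400,500),r(j[195:310,363:455],400,500)]))
# white-line direction on the knob top
g=j.mean(2);b=[q for q in blobs(j,g>75,(398,276,413,292),3)]
for q in b:print(q[0],q[1],q[2],onz("top",q[1],89))
E
```

```text
t 17.7 grasp [420.58 172.05 257.08] yaw -62.27490346523955 tilt [0. 0.] F [-0.59 -0.01  0.76] M [0.01 0.02 0.06] w 44.64097325898512 g 0.0 j [ 0.75  0.08 -0.38 -0.   -1.11 -0.26]
11 [403.27 284.18] [401 283   6   4] [ 419.47 -207.81   89.  ]
3 [399. 290.] [398 289   3   3] [ 404.24 -195.77   89.  ]
```

View pics/v7.png

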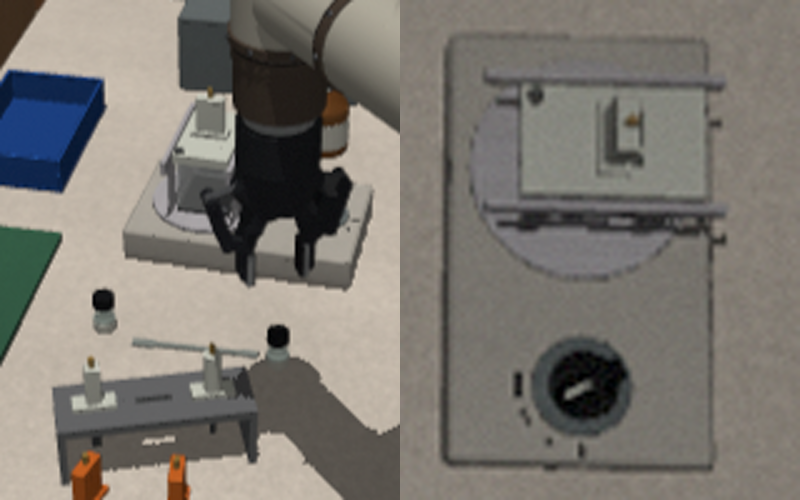

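The plate is seated upright in the slot (top (412,224)). The knob line measures about 62° clockwise of off, at the two-dot mark. The strip, the rod and the bystanders haven't moved, and the robot is touching nothing.

```bash
python3 -c "
from bench import arm
print(arm.job_done())"
```

```text
the job is handed in; nothing more can be done
None
```

The plate electrode is in the cover slot with its flange flat on the cover, the stirrer knob is turned from off to two dots, and I handed the job in at about 18 s.

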